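# Stand the weighted card post heavy end down beside the pot on the turntable

## Task

The bamboo card post lying on the bench hides a steel weight in one end, and its two ends look alike. Lift it by its middle well clear of the bench and let it balance in the grip to find the heavy end; then stand it upright, heavy end down, wholly on the round blue pad on the turntable and let go. Leave the pots and the saucer where they are.

Things in the scene. Friction and masses are not known exactly. Their poses are not given: they have to be found in the camera images.
- post: Square bamboo card post, 160 mm long, 40 x 40 mm in section, about 0.48 kg, a flat black rubber cap on each end; starts lying flat. Origin at its geometric centre (20 mm above the bench when lying), x along its length. A sealed-in steel weight, in the +x or -x half at random (neither looks nor pose tell), puts the centre of mass about 28 mm from the middle towards the heavy end.
- post_end_p (a point): Centre of the end face at +x of the post, 80 mm from its centre; may be the heavy or the light end. When the post is held lightly (about 8 N) across its middle and lifted, it sags heavy end down, turning between the finger pads; a firm grip (25 N or more) may hold it level with a moment of about 0.13 N m.
- post_end_n (a point): Centre of the end face at -x of the post, 80 mm from its centre; may be the heavy or the light end. When the post is held lightly (about 8 N) about 55 mm from its middle on the light half and lifted, it swings to hang nearly upright, heavy end down.
- pad: Round dark blue pad, 100 mm across and 3 mm thick, fixed on the turntable; origin at the centre of its underside, z up, so its upper face is 3 mm above the origin (33 mm above the bench). Its centre is 95 mm from the turntable's centre, towards the turntable's +x.
- turntable: Round display turntable covered with a straw mat, 320 mm across, top 30 mm above the bench; it does not turn. Origin at the centre of its underside, z up; it stands left or right of the robot's midline.
- tan_pot: Bystander: tan rectangular ceramic pot, 109 x 154 mm, 70 mm high, standing on the turntable opposite the pad; origin at the centre of its underside.
- round_pot: Bystander: small dark red round bowl-shaped pot, 84 mm across, 60 mm high, just beyond the work; origin at the centre of its underside.
- saucer: Bystander: green saucer, 90 mm across, 20 mm high, lying just beyond the work; origin at the centre of its underside.
Things that resemble listed ones, but are neither listed nor needed, are in the scene too. What is meant by the post is not pink or purple, and is the smaller of those in its own colour.

How it is judged:
By the outcome, as a careful person would: the job done as asked, in the order asked, and still so for the second after the job is handed in, with the robot touching nothing.
It also fails if it takes over 61 s, if anything falls off the work surface, if the arm or the gripper's body presses on something with over 40 N, if the wrist force passes 120 N, or if a joint passes its speed limit or range.

## Robot

A 7-joint arm with a two-finger parallel gripper is mounted at the origin on the work surface. World frame = base frame: x ahead of the robot, y to its left, z up, the work surface at z = 0. Lengths are in m, angles in rad, forces in N, time in s.
With the tool pointing down it reaches from about 0.425 to 0.875 m from the base axis. Payload 4.7 kg.
Tool frame: the origin (TCP) lies at the very end of the fingers, on their centre line; the grasp point (between the pads) lies 19 mm behind it (manip.grasp_offset is the z of the grasp point in the tool frame, in m); z points along the fingers, y is the direction in which the jaws open and shut (so a half turn about z gives the same grasp; the last joint's range is limited). The gripper opens to 87 mm and grips with 3 to 60 N. Pads are 19 mm wide; open, the fingers measure 117 mm over their backs; the gripper's body (75 mm by 190 mm) begins 51 mm behind the grasp point.
Start: joints at [1.343, 0.321, -0.07, 1.45, 0.023, 1.371, -0.057], TCP at [0.156, -0.631, 0.223] pointing down, gripper open.
Joint ranges: [-2.86, 2.86], [-0.3, 2.09], [-1.38, 1.24], [0.06, 2.45], [-1.56, 4.7], [0.09, 2.05], [-2.69, 2.69]. Speed limits (rad/s): [2.57, 2.57, 3.14, 3.14, 3.14, 3.14, 3.14].

## Interface

Orientations are given as a unit quaternion [w, x, y, z].
In Python, from bench import manip gives the robot as it stands.
- The arm moves only by the shell command python3 -m pendant 'ROWS' [FORCE]. ROWS is JSON, a list of rows, each a list of 7 numbers: the shift along the tool's x, y, z in cm, then the turn, a rotation vector about the tool's x, y, z in rad, then the finger opening in cm, from 0 to 8.7. In form: [[tx, ty, tz, rx, ry, rz, claw], ...]. A call has exactly 10 rows; each row is the pose to reach, as a shift and turn from the pose measured when the call began, along the tool's axes at that moment; what a row does not reach only later rows make up. A row lasts 1/12 s, in which the tool goes at most 41.7 mm and 7.16 degrees, less where a joint would pass 70% of its speed; a pose out of reach is approached as far as the arm can. A call with a gripper value outside its range is refused whole. The fingers move at their own pace and stop on an object; FORCE is the grip in N (left out, the last holds). Time passes only in rows, so rows that repeat a pose let the fingers close, or fill a call up. It gives the time, the measured TCP pose, the force and the opening at its end, in the units of the state.
- manip.state(): the state, without advancing time (a new reading comes with each control period).
- manip.snapshot(name): name is "scene" or "top" or "wrist"; returns the picture (480x640x3 uint8, red, green, blue); there is no depth.
- manip.camera_model(name): a dict with "vertical_fov" (degrees; the focal length in pixels is half the picture's height over the tangent of half this angle, whatever the lens; pixels are square), "cx", "cy" (the principal point, pixels), "k1" (the pictures are not rectified: a ray, as slopes to the right and down, at radius r is drawn at 1 + k1 r^2 times it, then the intrinsics apply), "position" and "rotation" of the camera in the world. Camera axes: x right, y up, looking along -z (the intrinsics and any distortion apply to the point x, -y, -z); pixel columns grow to the right and rows downward; lengths in m; the calibration is good to about 2 mm. A picture is of the moment at which its call begins: read the wrist's pose just before it. camera_model takes no time and is no camera call; for the wrist camera it gives the pose at the moment of the call.
- manip.job_done(): hands the job in, once; it reports no verdict.
The state is a dict: "t": time; "joints": joint angles; "dq": joint speeds; "joint_torque": joint torques, N m; "tool_pos": TCP position; "ee_rot": TCP orientation; "contact_force": force on the tool from outside, world axes, zero at the start; "moment": the same for the moment, N m; "gripper_width": finger opening in m.
Only numpy, scipy, OpenCV 4.12 (cv2) and the standard library are available. Lean on these libraries where they do the work, as an engineer would, in place of code of your own. Each camera call takes 0.05 s, during which the arm holds its last target.

## Working session

There is one attempt and no reset: what is moved stays moved. The work goes in short steps, Python scripts to look and compute and a shell command to move; the robot and the scene stay as the last step left them, time stands still between calls to the robot, and variables do not carry over. Pictures are saved under pics/ and viewed, and the job is handed in when it is done.

```bash
ls; mkdir -p pics
cat > h.py <<'E'
import numpy as np, cv2
from bench import manip
def snap(n,f):
    im=manip.snapshot(n); cv2.imwrite('pics/'+f,im[:,:,::-1]); return im
def ray(cam,u,v):
    f=240/np.tan(np.radians(cam['vertical_fov'])/2)
    xd=(u-cam['cx'])/f; yd=(v-cam['cy'])/f
    rd=np.hypot(xd,yd); r=rd
    for _ in range(50): r=rd/(1+cam['k1']*r*r)
    s=r/rd if rd>1e-9 else 1
    R=np.array(cam['rotation'])
    if R.size==4:
        from scipy.spatial.transform import Rotation as Ro
        R=Ro.from_quat(np.roll(R.ravel(),-1)).as_matrix()
    d=R.reshape(3,3)@np.array([xd*s,-yd*s,-1.]); return np.array(cam['position']),d
def plane(cam,u,v,z):
    p,d=ray(cam,u,v); return p+d*(z-p[2])/d[2]
E
python3 - <<'E'
from h import *
for n in ['scene','top','wrist']:
    c=manip.camera_model(n); print(n,c)
    snap(n,n+'0.png')
print(manip.state())
E
```

```text
pics
scene {'vertical_fov': 56.97606276899208, 'cx': 314.9191650588671, 'cy': 239.14930182300694, 'k1': -0.07939434580220806, 'position': array([0.93285215, 0.23032673, 0.72798335]), 'rotation': array([0.44880489, 0.12856777, 0.25525891, 0.84669203])}
top {'vertical_fov': 50.034887969974356, 'cx': 324.6679590429788, 'cy': 233.44907586441576, 'k1': 0.0328344265561489, 'position': array([ 0.32231736, -0.03236972,  1.08619318]), 'rotation': array([ 0.73881975,  0.08363859, -0.07891755, -0.66401957])}
wrist {'vertical_fov': 70.05439532200303, 'cx': 314.6124878927263, 'cy': 241.75538135972735, 'k1': 0.019698326917663735, 'position': array([ 0.22234701, -0.61390296,  0.38324826]), 'rotation': array([ 0.78067005, -0.10068347,  0.08053512, -0.61149914])}
{'t': 0.15, 'joints': array([ 1.34310235,  0.32166275, -0.07007517,  1.45137224,  0.02260975,
        1.37081765, -0.05687084]), 'dq': array([ 0.00075204, -0.00191123,  0.00109553, -0.00425462, -0.00031342,
       -0.0008465 ,  0.00091945]), 'joint_torque': array([ 5.22980827e-04, -4.91794324e+01, -4.04244578e-01, -3.12877107e+01,
       -6.40135445e-02,  4.04862128e-02,  1.10962380e-04]), 'tool_pos': array([ 0.15548536, -0.63070202,  0.2217175 ]), 'ee_rot': array([-7.23892082e-04,  9.92697819e-01,  1.20625442e-01, -1.37635677e-04]), 'contact_force': array([ 0.46005063, -0.78583462, -0.10467482]), 'moment': array([-0.02318259, -0.00722803, -0.02895907]), 'gripper_width': 0.08704079245580175}
```

View pics/scene0.png

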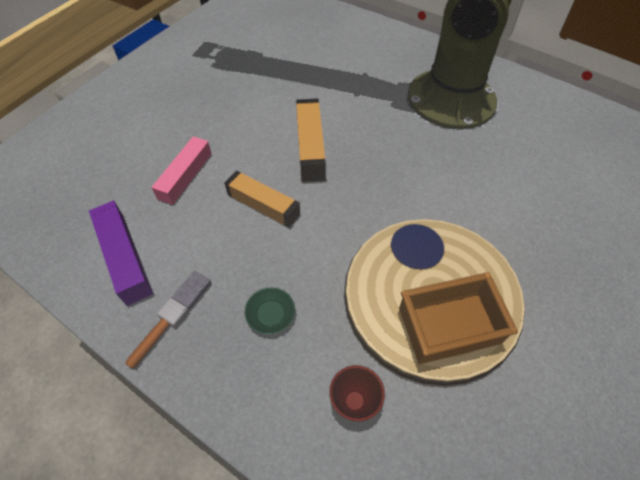

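View pics/top0.png

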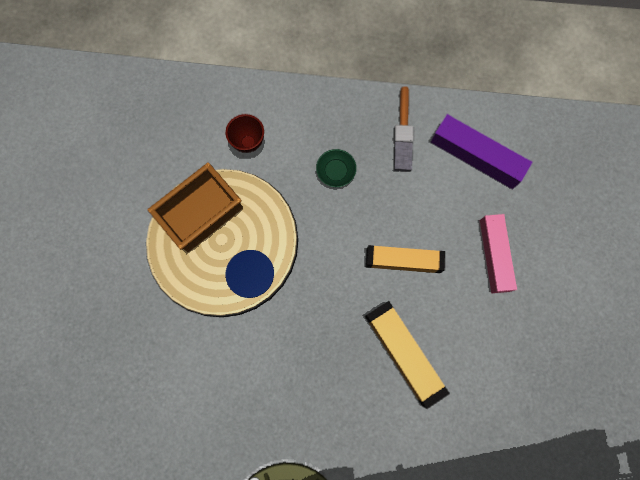

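View pics/wrist0.png

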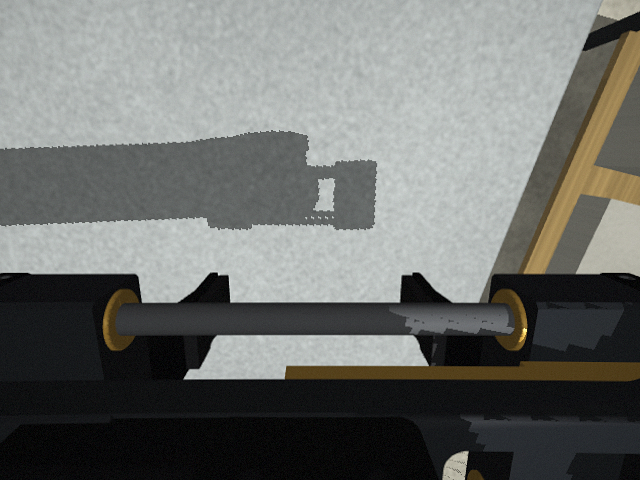

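Candidates for the post in the top image are the small bamboo block (405,259), the big bamboo block (407,353), the pink block (499,253) and the purple block (482,151). By the description I choose the small bamboo one at (405,259), and will check its size in a close crop. The turntable is on the left around (222,241), with the pad at (250,274), the saucer at (336,168) and the red pot at (245,132).

Run:
```python
from h import *
im=cv2.imread('pics/top0.png'); c=manip.camera_model('top')
cv2.imwrite('pics/crop.png',cv2.resize(im[230:290,350:460],None,fx=6,fy=6,interpolation=cv2.INTER_CUBIC))
hsv=cv2.cvtColor(im,cv2.COLOR_BGR2HSV)
# block: orange + black caps
for nm,box,z in [('small',(350,230,460,290),.04),('big',(350,290,460,415),.04)]:
    x0,y0,x1,y1=box
    h=hsv[y0:y1,x0:x1]
    m=((h[...,1]>110)&(h[...,0]<35)&(h[...,2]>190)).astype(np.uint8)
    ct=max(cv2.findContours(m,0,2)[0],key=cv2.contourArea)
    P=np.array([plane(c,u+x0,v+y0,z)[:2]for u,v in ct[:,0]],np.float32)
    r=cv2.minAreaRect(P); print(nm,'orange top',r, cv2.boxPoints(r).tolist())
    m=((h[...,2]<60)|m.astype(bool)).astype(np.uint8)
    ct=max(cv2.findContours(m,0,2)[0],key=cv2.contourArea)
    P=np.array([plane(c,u+x0,v+y0,z)[:2]for u,v in ct[:,0]],np.float32)
    r=cv2.minAreaRect(P); print(nm,'all',r)
m=((hsv[...,0]>105)&(hsv[...,0]<130)&(hsv[...,1]>120)&(hsv[...,2]>40)).astype(np.uint8); m[:, :200]=0;m[:,300:]=0;m[:200]=0
ct=max(cv2.findContours(m,0,2)[0],key=cv2.contourArea)
P=np.array([plane(c,u,v,.033)[:2]for u,v in ct[:,0]],np.float32)
print('pad',cv2.fitEllipse(P),cv2.contourArea(ct))
for n,(u,v),z in [('tt',(222,241),.03),('red',(245,132),.06),('saucer',(336,168),.02),('tan',(195,207),.07),('pink',(499,253),.04)]: print(n,plane(c,u,v,z))
# scene pad
im=cv2.imread('pics/scene0.png'); c=manip.camera_model('scene');hsv=cv2.cvtColor(im,cv2.COLOR_BGR2HSV)
m=((hsv[...,0]>105)&(hsv[...,0]<130)&(hsv[...,1]>120)&(hsv[...,2]>40)).astype(np.uint8); m[:, :380]=0;m[:,450:]=0;m[:200]=0;m[300:]=0
ct=max(cv2.findContours(m,0,2)[0],key=cv2.contourArea)
P=np.array([plane(c,u,v,.033)[:2]for u,v in ct[:,0]],np.float32)
print('pad scene',cv2.fitEllipse(P))
m=((hsv[...,1]>110)&(hsv[...,0]<35)&(hsv[...,2]>130)).astype(np.uint8); m[:,:220]=0;m[:,305:]=0;m[:168]=0;m[230:]=0
x,y=np.nonzero(m)[::-1]; print('scene post centroid', plane(c,x.mean(),y.mean(),.04))
```

```text
small orange top ((0.5349588394165039, -0.18409743905067444), (0.039324380457401276, 0.13406872749328613), 1.4008020162582397) [[0.5136638283729553, -0.11756377667188644], [0.516941249370575, -0.2515924274921417], [0.5562538504600525, -0.25063109397888184], [0.5529764294624329, -0.11660245060920715]]
small all ((0.5316298007965088, -0.18188029527664185), (0.04666942358016968, 0.1630195826292038), 1.896411418914795)
big orange top ((0.34302210807800293, -0.19964775443077087), (0.17866957187652588, 0.05186474695801735), 38.44061279296875) [[0.25692811608314514, -0.2348758578300476], [0.28917261958122253, -0.2754990756511688], [0.4291161000728607, -0.16441965103149414], [0.3968715965747833, -0.12379643321037292]]
big all ((0.341202974319458, -0.1967681348323822), (0.21241478621959686, 0.05952809378504753), 38.09065246582031)
pad ((0.4683573842048645, 0.13344453275203705), (0.09657829254865646, 0.09704854339361191), 122.60565185546875) 1717.0
tt [0.53011943 0.20036955 0.03      ]
red [0.76605642 0.18073685 0.06      ]
saucer [ 0.72100522 -0.02093068  0.02      ]
tan [0.58687648 0.25702278 0.07      ]
pink [ 0.56427108 -0.3749059   0.04      ]Traceback (most recent call last):
  File "<stdin>", line 25, in <module>
ValueError: max() iterable argument is empty
```

View pics/crop.png

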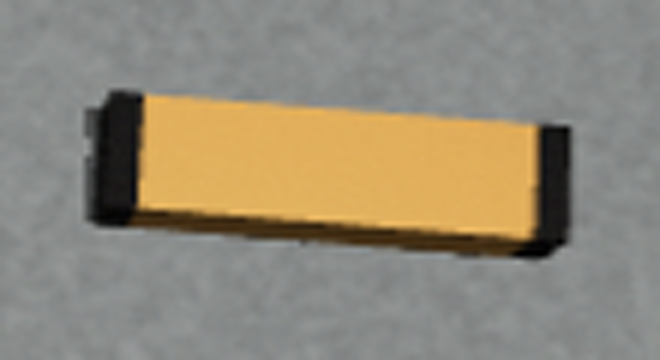

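The crop shows a small bamboo block with black caps, about 160 x 40 mm, so it matches. The other orange one is about 210 x 52 mm. The post centre is near (0.535, -0.184) with its axis nearly along world y. Next I cross-check in the scene view.

Run:
```python
from h import *
im=cv2.imread('pics/scene0.png'); c=manip.camera_model('scene');hsv=cv2.cvtColor(im,cv2.COLOR_BGR2HSV)
print(hsv[246,418],hsv[200,262])
m=((hsv[...,0]>105)&(hsv[...,0]<135)&(hsv[...,1]>90)).astype(np.uint8); m[:, :380]=0;m[:,450:]=0;m[:200]=0;m[300:]=0
ct=max(cv2.findContours(m,0,2)[0],key=cv2.contourArea)
P=np.array([plane(c,u,v,.033)[:2]for u,v in ct[:,0]],np.float32)
print('pad scene',cv2.fitEllipse(P))
m=((hsv[...,1]>110)&(hsv[...,0]<35)&(hsv[...,2]>170)).astype(np.uint8); m[:,:220]=0;m[:,305:]=0;m[:168]=0;m[230:]=0
ct=max(cv2.findContours(m,0,2)[0],key=cv2.contourArea)
P=np.array([plane(c,u,v,.04)[:2]for u,v in ct[:,0]],np.float32)
print('post scene',cv2.minAreaRect(P))
```

```text
[117  87  88] [ 17 146 195]
pad scene ((0.4482494592666626, 0.12304532527923584), (0.04454537481069565, 0.07259088009595871), 25.788272857666016)
post scene ((0.5327553749084473, -0.18413004279136658), (0.037841200828552246, 0.13229966163635254), 1.4276096820831299)
```

```bash
python3 -m pendant '[[3,-2,0,0,0,-0.12,8.7],[6,-4.3,0,0,0,-0.24,8.7],[9,-6.5,0,0,0,-0.36,8.7],[12,-8.7,0,0,0,-0.48,8.7],[15,-10.8,0,0,0,-0.6,8.7],[18,-13,0,0,0,-0.72,8.7],[21,-15.2,0,0,0,-0.84,8.7],[24,-17.3,0,0,0,-0.96,8.7],[27,-19.5,0,0,0,-1.08,8.7],[30,-21.6,0,0,0,-1.2,8.7]]' 8
```

```text
t: 0.98
tool_pos: [0.3958, -0.3474, 0.222]
ee_rot: [-0.001, 0.749, 0.662, 0.0]
contact_force: [0.4, -0.4, 0.8]
gripper_width: 0.0871
```

```bash
python3 -m pendant '[[3,2,1,0,0,-0.03,8.7],[6,4,2,0,0,-0.06,8.7],[9,6,4,0,0,-0.09,8.7],[12,8,5,0,0,-0.12,8.7],[15,10,6,0,0,-0.148,8.7],[17.9,11.7,8,0,0,-0.148,8.7],[17.9,11.7,10,0,0,-0.148,8.7],[17.9,11.7,10,0,0,-0.148,8.7],[17.9,11.7,10,0,0,-0.148,8.7],[17.9,11.7,10,0,0,-0.148,8.7]]' 8
python3 - <<'E'
from h import *
snap('wrist','w1.png'); c=manip.camera_model('wrist'); print(c['position'])
im=cv2.imread('pics/scene0.png'); c=manip.camera_model('scene');hsv=cv2.cvtColor(im,cv2.COLOR_BGR2HSV)
m=((hsv[...,0]>105)&(hsv[...,0]<135)&(hsv[...,1]>50)).astype(np.uint8); m[:, :380]=0;m[:,450:]=0;m[:200]=0;m[300:]=0
ct=max(cv2.findContours(m,0,2)[0],key=cv2.contourArea)
P=np.array([plane(c,u,v,.033)[:2]for u,v in ct[:,0]],np.float32)
print('pad scene',cv2.fitEllipse(P))
E
```

```text
t: 1.82
tool_pos: [0.5334, -0.1857, 0.1227]
ee_rot: [-0.0, 0.699, 0.715, -0.0]
contact_force: [0.1, -0.4, -0.1]
gripper_width: 0.0871
[ 0.53128669 -0.1159562   0.28491546]
pad scene ((0.46719759702682495, 0.13334918022155762), (0.09344936907291412, 0.09351927042007446), 150.67808532714844)
```

View pics/w1.png

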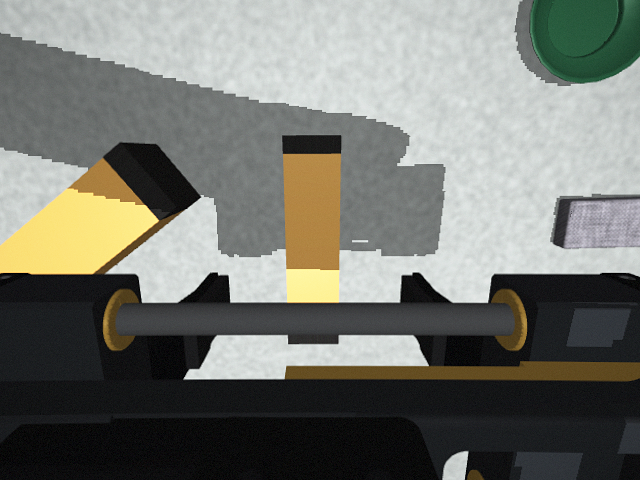

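The wrist view shows the post centred between the fingers (columns 283–341), with its far cap edge at row 136.

Run:
```python
from h import *
c=manip.camera_model('wrist')
for u,v in [(283,136),(341,136),(284,153),(340,153)]: print(plane(c,u,v,.04))
s=manip.state();print(s['tool_pos'],s['ee_rot'])
```

```text
[ 0.50958245 -0.10634305  0.04      ]
[ 0.5491716 -0.105474   0.04     ]
[ 0.510243   -0.11753418  0.04      ]
[ 0.54895487 -0.11668557  0.04      ]
[ 0.53376692 -0.18595356  0.12322356] [2.21542210e-04 6.99231555e-01 7.14895216e-01 1.13550780e-04]
```

```bash
python3 -m pendant '[[0,-0.2,3,0,0,0,8.7],[0,-0.2,6,0,0,0,8.7],[0,-0.2,9,0,0,0,8.7],[0,-0.2,10.5,0,0,0,8.7],[0,-0.2,11.3,0,0,0,8.7],[0,-0.2,11.3,0,0,0,8.7],[0,-0.2,11.3,0,0,0,3.5],[0,-0.2,11.3,0,0,0,3.5],[0,-0.2,11.3,0,0,0,3.5],[0,-0.2,11.3,0,0,0,3.5]]' 8
python3 -m pendant '[[0,0,0,0,0,0,3.5],[0,0,0,0,0,0,3.5],[0,0,0,0,0,0,3.5],[0,0,-1,0,0,0,3.5],[0,0,-2,0,0,0,3.5],[0,0,-4,0,0,0,3.5],[0,0,-6,0,0,0,3.5],[0,0,-8,0,0,0,3.5],[0,0,-10,0,0,0,3.5],[0,0,-12,0,0,0,3.5]]' 8
python3 - <<'E'
from h import *
snap('wrist','w2.png');snap('scene','s2.png'); print(manip.state()['moment'])
E
```

```text
t: 2.7
tool_pos: [0.5328, -0.1865, 0.0116]
ee_rot: [0.001, 0.699, 0.715, 0.0]
contact_force: [0.3, -0.8, -0.7]
gripper_width: 0.0678
t: 3.53
tool_pos: [0.5315, -0.1857, 0.1324]
ee_rot: [0.001, 0.699, 0.715, 0.0]
contact_force: [0.2, -0.3, -5.2]
gripper_width: 0.0397
[-0.11326489 -0.21287409 -0.00914563]
```

View pics/w2.png

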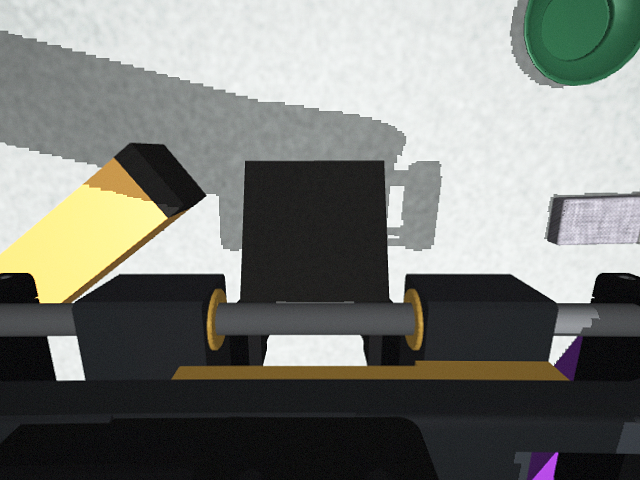

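View pics/s2.png

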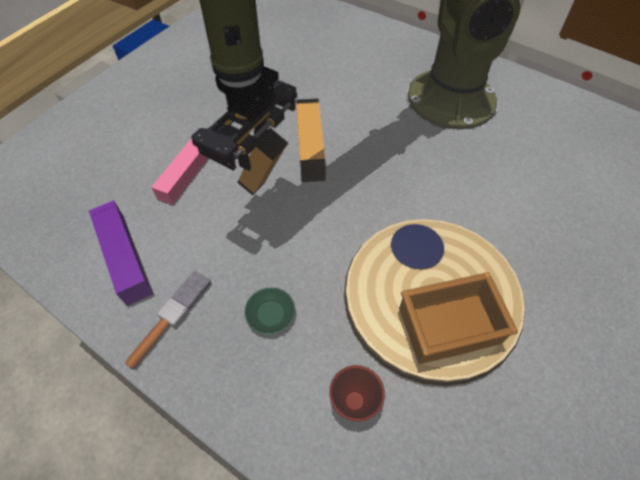

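The wrist view shows the +y end face looming large (columns 242–388, rows 162–300), so the +y end has swung up and -y hangs down. I'll let it settle, then confirm with a crop.

```bash
python3 -m pendant '[[0,0,-1,0,0,0,3.5],[0,0,-2,0,0,0,3.5],[0,0,-2.5,0,0,0,3.5],[0,0,-2.5,0,0,0,3.5],[0,0,-2.5,0,0,0,3.5],[0,0,-2.5,0,0,0,3.5],[0,0,-2.5,0,0,0,3.5],[0,0,-2.5,0,0,0,3.5],[0,0,-2.5,0,0,0,3.5],[0,0,-2.5,0,0,0,3.5]]' 8
python3 - <<'E'
from h import *
a=snap('wrist','w3.png');b=snap('scene','s3.png'); print(manip.state()['moment'])
cr=cv2.resize(b[60:220,160:330],None,fx=3,fy=3,interpolation=cv2.INTER_CUBIC)
cv2.imwrite('pics/s3c.png',cr[:,:,::-1])
E
```

```text
t: 4.47
tool_pos: [0.5342, -0.1866, 0.1599]
ee_rot: [0.004, 0.699, 0.715, 0.001]
contact_force: [0.3, 0.6, -5.5]
gripper_width: 0.0399
[-0.05784771 -0.05873313 -0.05357351]
```

View pics/w3.png

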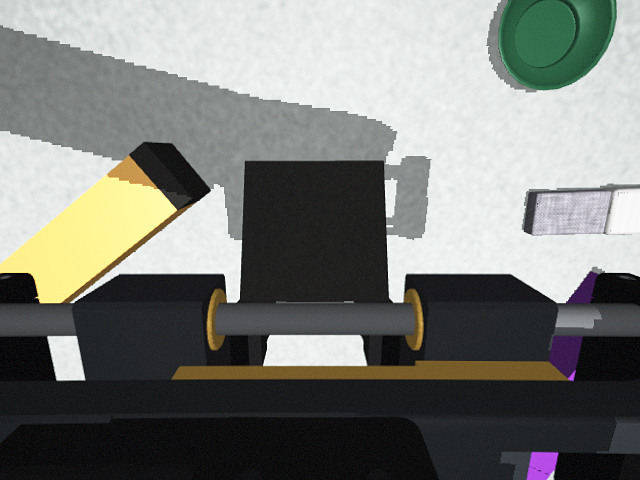

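View pics/s3c.png

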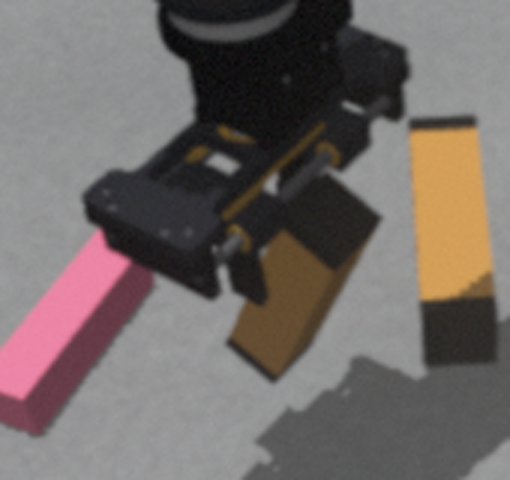

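The +y end is up and the post hangs about 50° down on the -y side, so the heavy end is -y. I'll measure the tilt from the end face.

Run:
```python
from h import *
im=cv2.imread('pics/w3.png'); g=im.max(2)
for v in (158,160,162,164,170,200,240,260): 
    r=np.nonzero(g[v,225:405]<60)[0]+225; print(v,r.min() if len(r) else None,r.max() if len(r) else None)
from scipy.spatial.transform import Rotation as Ro
c=manip.camera_model('wrist')
def pt(u1,u2,v):
    p,d1=ray(c,u1,v); p,d2=ray(c,u2,v); k=.04/np.linalg.norm(d2-d1); return p+k*(d1+d2)/2
a=pt(244.5,384.5,162); 
s=manip.state(); T=np.array(s['tool_pos']);print('tcp',T,'cam',c['position'])
for (u1,u2,v) in [(243.3,386.2,220),(242.5,387,260),(242,388,295)]:
    b=pt(u1,u2,v); e=b-a; print(b, e, 'tilt of axis from horiz', np.degrees(np.arctan2(abs(e[1]),abs(e[2]))))
# constraint: axis through grasp point, top-edge: dist check
G=T+[0,0,.019]; print('edge rel grasp',a-G, np.linalg.norm((a-G)[1:]))
```

```text
158 None None
160 None None
162 245 383
164 245 383
170 245 383
200 244 384
240 242 385
260 242 386
tcp [ 0.5342893  -0.18656608  0.16001485] cam [ 0.53059235 -0.11601171  0.3214449 ]
[ 0.53178571 -0.13492086  0.22720193] [ 0.0003614  -0.01558721  0.00632842] tilt of axis from horiz 67.90280241388773
[ 0.53198368 -0.14540521  0.23110963] [ 0.00055937 -0.02607156  0.01023613] tilt of axis from horiz 68.56420896458991
[ 0.53222117 -0.15437328  0.23447877] [ 0.00079685 -0.03503964  0.01360526] tilt of axis from horiz 68.77969959492195
edge rel grasp [-0.00286499  0.06723244  0.04185866] 0.07919815524577287
```

```bash
python3 - <<'E'
from h import *
c=manip.camera_model('scene')
def px(u,v,x):
    p,d=ray(c,160+u/3,60+v/3); return p+d*(x-p[0])/d[0]
for x in (.550,.555):
    A,B,C=px(335,270,x),px(275,381,x),px(228,342,x)
    print(A,B,C,'len',np.linalg.norm(A-B),np.linalg.norm(B-C))
    e=A-B;f=B-C; print('tilt',np.degrees(np.arctan2(e[2],e[1])),np.degrees(np.arctan2(-f[1],f[2])) )
    n=e/np.linalg.norm(e); print('n',n)
E
cat > /dev/null
```

```text
[ 0.55       -0.12404469  0.20646502] [ 0.55       -0.18877305  0.069816  ] [ 0.55       -0.22544111  0.08468636] len 0.15120421893785463 0.03956860535747197
tilt 64.65386677578165 -112.07451869980855
n [0.         0.42808567 0.90373816]
[ 0.555      -0.11941664  0.21327598] [ 0.555      -0.18329966  0.07841158] [ 0.555      -0.21948884  0.09308774] len 0.14922951123664513 0.03905184444779358
tilt 64.65386677578162 -112.07451869980868
n [0.         0.42808567 0.90373816]
```

Both views agree: the post is tilted about 66–68°, heavy end (-y) down, and it has slid so the lower half of the pads holds it. I'll grip firmly, tilt the tool about 23° about the jaw axis to bring the post plumb, and check.

```bash
python3 -m pendant '[[0,0,0,0,0,0,3.5],[0,0,0,0,0,0,3.5],[0,0,0,0,0,0,3.5],[0,0,-0.5,0,0.06,0,3.5],[0,0,-1,0,0.13,0,3.5],[0,0,-1.5,0,0.2,0,3.5],[0,0,-2,0,0.28,0,3.5],[0,0,-2.5,0,0.35,0,3.5],[0,0,-3,0,0.4,0,3.5],[0,0,-3,0,0.4,0,3.5]]' 40
python3 -m pendant '[[0,0,0,0,0,0,3.5],[0,0,0,0,0,0,3.5],[0,0,0,0,0,0,3.5],[0,0,0,0,0,0,3.5],[0,0,0,0,0,0,3.5],[0,0,0,0,0,0,3.5],[0,0,0,0,0,0,3.5],[0,0,0,0,0,0,3.5],[0,0,0,0,0,0,3.5],[0,0,0,0,0,0,3.5]]'
python3 - <<'E'
from h import *
a=snap('wrist','w4.png');b=snap('scene','s4.png'); s=manip.state(); print(s['moment'],s['joints'])
cr=cv2.resize(b[40:200,170:340],None,fx=4,fy=4,interpolation=cv2.INTER_CUBIC)[:600]
cv2.imwrite('pics/s4c.png',cr[:,:,::-1])
E
```

```text
t: 5.4
tool_pos: [0.5337, -0.191, 0.1892]
ee_rot: [-0.137, 0.687, 0.7, 0.14]
contact_force: [-0.7, -1.0, -6.1]
gripper_width: 0.0394
t: 6.23
tool_pos: [0.5338, -0.191, 0.1892]
ee_rot: [-0.137, 0.687, 0.7, 0.14]
contact_force: [0.3, 1.2, -5.4]
gripper_width: 0.0396
[-1.02450672 -0.14195859  0.01062977] [ 0.97595719  0.36716723 -0.57735329  1.57099253 -0.16519927  1.42342336
  0.46924098]
```

View pics/s4c.png

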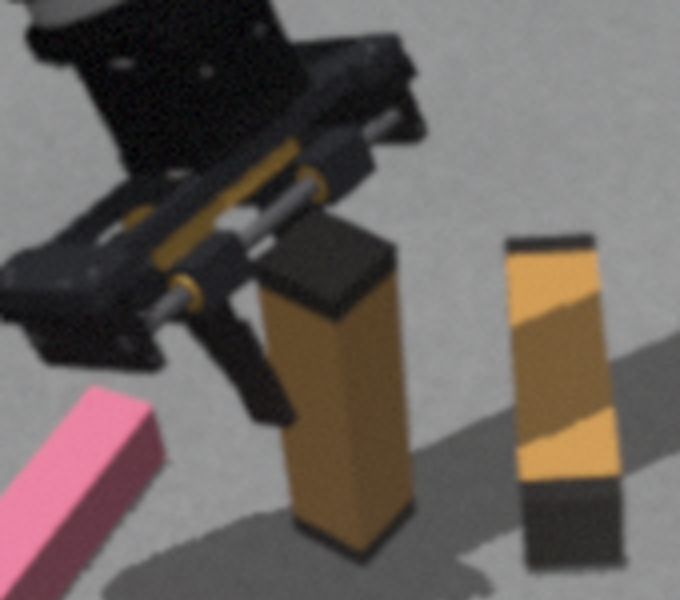

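View pics/w4.png

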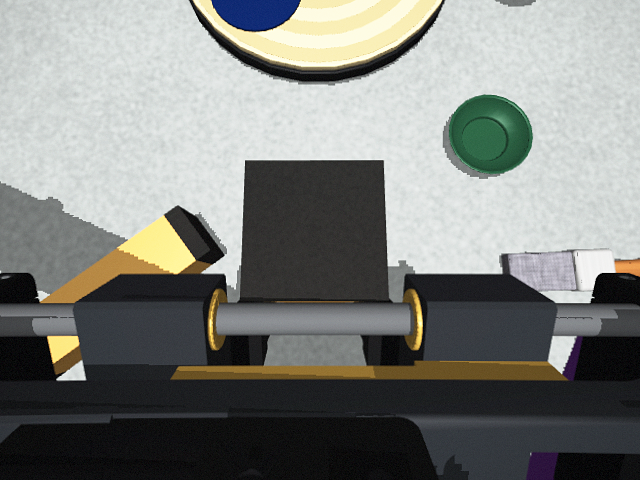

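The post looks nearly plumb and has not slipped in the grip. I'll measure its tilt and bottom centre.

Run:
```python
from h import *
from scipy.spatial.transform import Rotation as Ro
c=manip.camera_model('scene')
def px(u,v,x):
    p,d=ray(c,170+u/4,40+v/4); return p+d*(x-p[0])/d[0]
x=.552
A,B,C=px(335,318,x),px(362,563,x),px(295,524,x); D=px(262,285,x)
print(A,B,C,D)
for P,Q in((A,B),(D,C)):
    e=P-Q; print('dy/dz deg',np.degrees(np.arctan2(e[1],e[2])),np.linalg.norm(e))
s=manip.state();T=np.array(s['tool_pos'])
R=Ro.from_quat(np.roll(s['ee_rot'],-1)).as_matrix();print(R.round(3))
M=(B+C)/2-[.02,0,0]; print('bottom centre',M,'rel TCP',M-T)
print('target tcp',np.array([.468,.1335,.033])-(M-T),'delta tool(cm)',R.T@(np.array([.468,.1335,.033])-M)*100)
```

```text
[ 0.552      -0.15165368  0.25951139] [ 0.552      -0.15973096  0.10885355] [ 0.552      -0.19932756  0.11117494] [ 0.552      -0.18915827  0.25848742]
dy/dz deg 3.0688854014964453 0.15087420514598773
dy/dz deg 3.9489844551266238 0.1476630607910702
[[-0.018  1.     0.001]
 [ 0.923  0.016  0.385]
 [ 0.385  0.008 -0.923]]
bottom centre [ 0.532      -0.17952926  0.11001425] rel TCP [-0.00175746  0.01148981 -0.07920604]
target tcp [0.46975746 0.12201019 0.11220604] delta tool(cm) [26.03683815 -5.94598639 19.1539403 ]
```

```bash
python3 -m pendant '[[0.6,-0.1,0.25,0,0.01,0,3.5],[1.8,-0.4,0.75,0,0.02,0,3.5],[3.6,-0.7,1.5,0,0.04,0,3.5],[6,-1.2,2.5,0,0.06,0,3.5],[8.7,-1.8,3.6,0,0.06,0,3.5],[11.4,-2.4,4.75,0,0.06,0,3.5],[14.1,-2.9,5.87,0,0.06,0,3.5],[16.8,-3.5,7,0,0.06,0,3.5],[19.5,-4,8.1,0,0.06,0,3.5],[22.2,-4.6,9.24,0,0.06,0,3.5]]'
python3 - <<'E'
from h import *
from scipy.spatial.transform import Rotation as Ro
s=manip.state();T=np.array(s['tool_pos']);R=Ro.from_quat(np.roll(s['ee_rot'],-1)).as_matrix()
print(T,R.round(3)); 
print(R.T@(np.array([.4698,.1170,.19])-T)*100)
E
```

```text
t: 7.17
tool_pos: [0.4825, 0.0513, 0.1889]
ee_rot: [-0.159, 0.682, 0.695, 0.161]
contact_force: [0.3, 0.7, -3.9]
gripper_width: 0.0393
[0.48250759 0.05133686 0.18888443] [[-0.019  1.    -0.002]
 [ 0.898  0.018  0.44 ]
 [ 0.44   0.007 -0.898]]
[ 5.96948735 -1.15463235  2.78851187]
```

```bash
python3 -m pendant '[[2.2,-0.4,1,0,0,0,3.5],[4,-0.7,1.9,0,0,0,3.5],[5.2,-1,2.4,0,0,0,3.5],[6,-1.2,2.8,0,0,0,3.5],[6,-1.2,2.8,0,0,0,3.5],[6,-1.2,2.8,0,0,0,3.5],[6,-1.2,2.8,0,0,0,3.5],[6,-1.2,2.8,0,0,0,3.5],[6,-1.2,2.8,0,0,0,3.5],[6,-1.2,2.8,0,0,0,3.5]]'
python3 - <<'E'
from h import *
a=snap('top','t5.png');b=snap('scene','s5.png'); snap('wrist','w5.png'); s=manip.state(); print(s['tool_pos'])
cv2.imwrite('pics/s5c.png',cv2.resize(b[110:300,300:500],None,fx=3,fy=3,interpolation=cv2.INTER_CUBIC)[:,:,::-1])
cv2.imwrite('pics/t5c.png',cv2.resize(a[180:340,160:360],None,fx=3,fy=3,interpolation=cv2.INTER_CUBIC)[:,:,::-1])
E
```

```text
t: 8.0
tool_pos: [0.4697, 0.1166, 0.19]
ee_rot: [-0.159, 0.683, 0.695, 0.161]
contact_force: [0.7, -0.4, -6.1]
gripper_width: 0.0396
[0.46946343 0.11708417 0.18999448]
```

View pics/s5c.png

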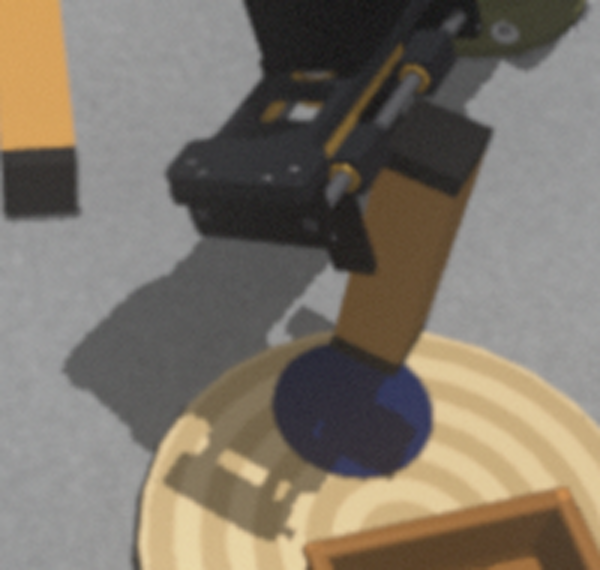

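View pics/t5c.png

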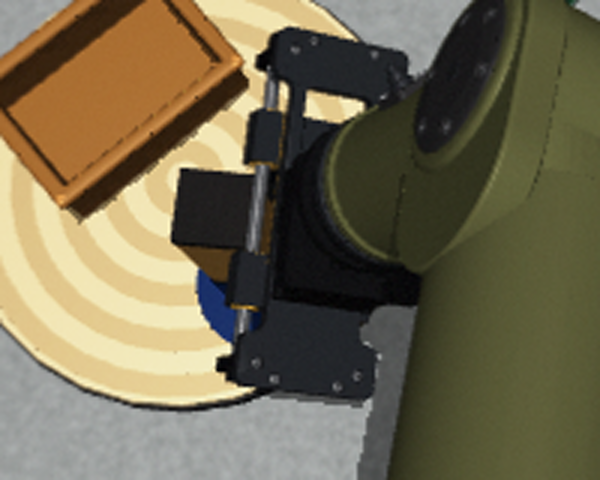

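Run:
```python
from h import *
from scipy.spatial.transform import Rotation as Ro
c=manip.camera_model('scene')
def px(u,v,x):
    p,d=ray(c,300+u/3,110+v/3); return p+d*(x-p[0])/d[0]
x=.489
A,B,C=px(460,194,x),px(402,371,x),px(333,341,x)
print(A,B,C)
e=A-B;f=B-C; print(np.degrees(np.arctan2(e[1],e[2])),np.linalg.norm(e),np.degrees(np.arctan2(f[2],f[1])),np.linalg.norm(f))
print('bottom centre',(B+C)/2-[.02,0,0])
```

```text
[0.489      0.15425808 0.26444174] [0.489      0.1580512  0.12023599] [0.489      0.11591715 0.11563586]
-1.5067359627142494 0.1442556266284415 6.230786906008391 0.0423844230322302
bottom centre [0.469      0.13698418 0.11793592]
```

```bash
python3 -m pendant '[[-0.3,0,0.6,0,0,0,3.5],[-0.75,0,1.5,0,0,0,3.5],[-1.25,0,2.4,0,0,0,3.5],[-1.75,0,3.3,0,0,0,3.5],[-2.2,0,4.2,0,0,0,3.5],[-2.6,0,5,0,0,0,3.5],[-2.9,0,5.6,0,0,0,3.5],[-3.1,0,5.9,0,0,0,3.5],[-3.1,0,5.9,0,0,0,3.5],[-3.1,0,5.9,0,0,0,3.5]]'
python3 - <<'E'
from h import *
b=snap('scene','s6.png'); s=manip.state(); print(s['tool_pos'],s['contact_force'])
cv2.imwrite('pics/s6c.png',cv2.resize(b[120:280,340:500],None,fx=3.7,fy=3.7,interpolation=cv2.INTER_CUBIC)[:,:,::-1])
E
```

```text
t: 8.98
tool_pos: [0.4701, 0.1153, 0.1235]
ee_rot: [-0.159, 0.682, 0.695, 0.161]
contact_force: [0.6, 0.6, -5.1]
gripper_width: 0.0393
[0.47035165 0.11526857 0.12376288] [-0.98829947  0.84586959 -5.55884109]
```

View pics/s6c.png

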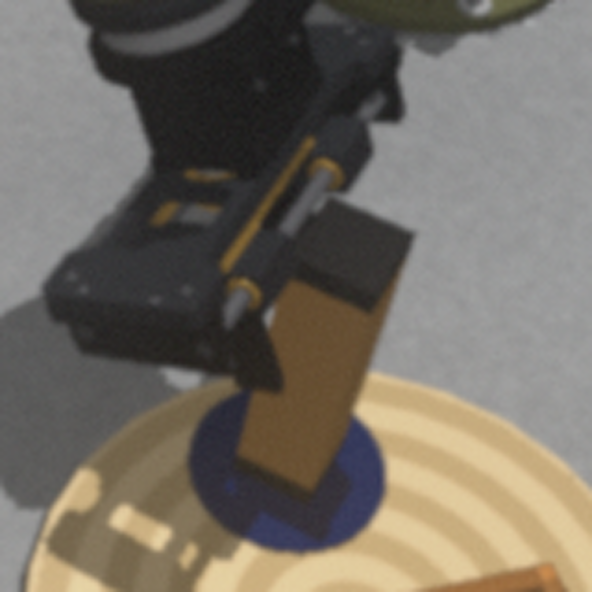

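```bash
python3 - <<'E'
from h import *
c=manip.camera_model('scene')
def px(u,v,x):
    p,d=ray(c,340+u/3.7,120+v/3.7); return p+d*(x-p[0])/d[0]
A,B,C=px(375,310,.49),px(312,494,.49),px(240,460,.49); print(A,B,C)
E
python3 -m pendant '[[-0.04,0,0.09,0,0,0,3.5],[-0.09,0,0.18,0,0,0,3.5],[-0.13,0,0.27,0,0,0,3.5],[-0.18,0,0.36,0,0,0,3.5],[-0.22,0,0.45,0,0,0,3.5],[-0.26,0,0.54,0,0,0,3.5],[-0.31,0,0.63,0,0,0,3.5],[-0.35,0,0.72,0,0,0,3.5],[-0.35,0,0.72,0,0,0,3.5],[-0.35,0,0.72,0,0,0,3.5]]' 25
```

```text
[0.49       0.15261831 0.19816685] [0.49       0.15474186 0.05530071] [0.49       0.11606452 0.05195517]
t: 9.87
tool_pos: [0.4703, 0.1153, 0.1157]
ee_rot: [-0.159, 0.682, 0.695, 0.161]
contact_force: [-0.0, -0.9, -4.5]
gripper_width: 0.0399
```

```bash
python3 -m pendant '[[-0.04,0,0.09,0,-0.01,0,3.5],[-0.09,0,0.18,0,-0.02,0,3.5],[-0.13,0,0.27,0,-0.03,0,3.5],[-0.18,0,0.36,0,-0.04,0,3.5],[-0.22,0,0.45,0,-0.05,0,3.5],[-0.26,0,0.54,0,-0.05,0,3.5],[-0.31,0,0.63,0,-0.05,0,3.5],[-0.35,0,0.72,0,-0.05,0,3.5],[-0.35,0,0.72,0,-0.05,0,3.5],[-0.35,0,0.72,0,-0.05,0,3.5]]' 25
python3 - <<'E'
from h import *
b=snap('scene','s7.png'); s=manip.state(); print(s['tool_pos'],s['contact_force'])
cv2.imwrite('pics/s7c.png',cv2.resize(b[140:280,350:490],None,fx=4.2,fy=4.2,interpolation=cv2.INTER_CUBIC)[:,:,::-1])
E
```

```text
t: 10.7
tool_pos: [0.4714, 0.115, 0.1107]
ee_rot: [-0.141, 0.686, 0.699, 0.144]
contact_force: [-7.0, -7.8, 19.7]
gripper_width: 0.0398
[0.47144534 0.11503209 0.11067173] [-7.81096076 -7.74598285 20.19133361]
```

View pics/s7c.png

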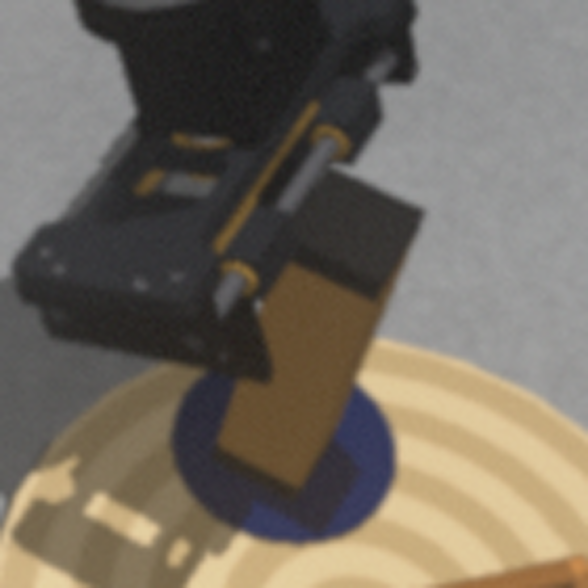

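There is contact: +20 N upward, and the post edge is on the pad. I'll ease the grip so the post settles flat.

```bash
python3 -m pendant '[[0,0,0,0,0,0,3.5],[0,0,0,0,0,0,3.5],[0,0,0,0,0,0,3.5],[0,0,0,0,0,0,3.5],[0,0,0,0,0,0,3.5],[0,0,0,0,0,0,3.5],[0,0,0,0,0,0,3.5],[0,0,0,0,0,0,3.5],[0,0,0,0,0,0,3.5],[0,0,0,0,0,0,3.5]]' 4
python3 - <<'E'
from h import *
b=snap('scene','s8.png'); a=snap('wrist','w8.png'); s=manip.state(); print(s['tool_pos'],s['contact_force'])
cv2.imwrite('pics/s8c.png',cv2.resize(b[140:280,350:490],None,fx=4.2,fy=4.2,interpolation=cv2.INTER_CUBIC)[:,:,::-1])
E
```

```text
t: 11.58
tool_pos: [0.4727, 0.1149, 0.1116]
ee_rot: [-0.141, 0.686, 0.699, 0.145]
contact_force: [-1.0, -2.7, 6.3]
gripper_width: 0.04
[0.47272619 0.11486568 0.11158478] [-0.82799629 -3.58489844  5.59342951]
```

View pics/s8c.png

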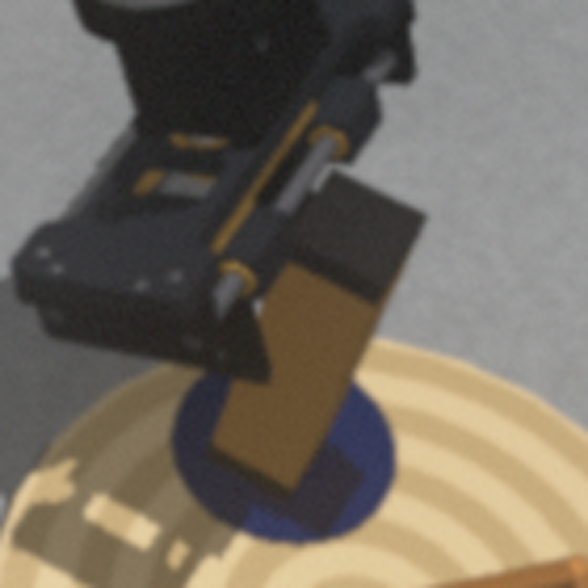

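View pics/w8.png

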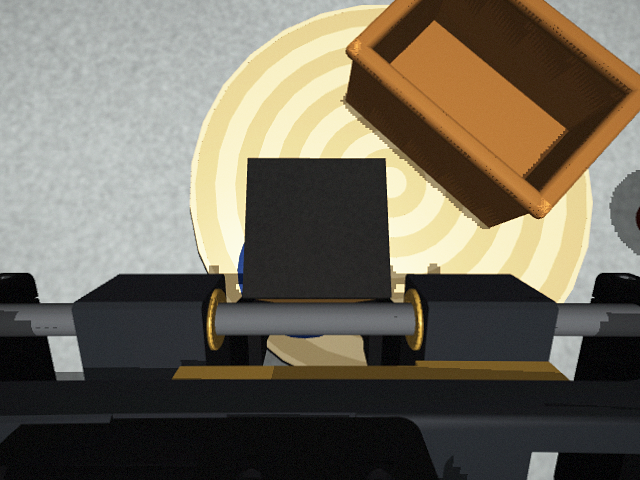

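Run:
```python
from h import *
c=manip.camera_model('scene')
def f(u,v): return 350+u/4.2,140+v/4.2
for q in [(290,492),(212,450)]: print(plane(c,*f(*q),.033))
def px(u,v,x):
    p,d=ray(c,*f(u,v)); return p+d*(x-p[0])/d[0]
for q in [(375,303),(290,492),(212,450),(425,215)]: print('x',px(*q,.494))
```

```text
[0.48774866 0.14767987 0.033     ]
[0.48765674 0.10900055 0.033     ]
x [0.494      0.15474838 0.18302509]
x [0.494      0.14884062 0.04276082]
x [0.494      0.11072924 0.0429023 ]
x [0.494      0.160365   0.23749159]
```

The bottom edge lies level on the pad plane with its centre near (0.468, 0.128), about 5 mm from the pad centre and well inside it. I'll release.

```bash
python3 -m pendant '[[0,0,0,0,0,0,4.3],[0,0,0,0,0,0,4.6],[0,0,0,0,0,0,5],[0,0,0,0,0,0,5.5],[0,0,0,0,0,0,6],[0,0,0,0,0,0,6.5],[0,0,0,0,0,0,7],[0,0,0,0,0,0,7.5],[0,0,0,0,0,0,7.5],[0,0,0,0,0,0,7.5]]' 4
python3 - <<'E'
from h import *
b=snap('scene','s9.png'); s=manip.state(); print(s['tool_pos'],s['contact_force'])
cv2.imwrite('pics/s9c.png',cv2.resize(b[140:280,350:490],None,fx=4.2,fy=4.2,interpolation=cv2.INTER_CUBIC)[:,:,::-1])
E
```

```text
t: 12.52
tool_pos: [0.4727, 0.1149, 0.1116]
ee_rot: [-0.141, 0.686, 0.699, 0.145]
contact_force: [0.2, -0.3, 0.5]
gripper_width: 0.0739
[0.47271039 0.11485578 0.11157342] [ 0.14069223 -0.9373562  -1.12343784]
```

View pics/s9c.png

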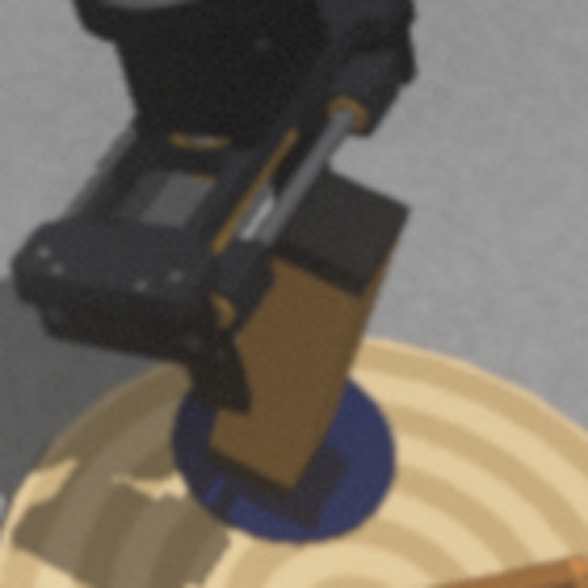

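```bash
python3 -m pendant '[[0,0,0,0,0,0,8.7],[0,0,0,0,0,0,8.7],[0,0,-0.5,0,0,0,8.7],[0,0,-1.5,0,0,0,8.7],[0,0,-3,0,0,0,8.7],[0,0,-5,0,0,0,8.7],[0,0,-7,0,0,0,8.7],[0,0,-9.5,0,0,0,8.7],[0,0,-12,0,0,0,8.7],[0,0,-14,0,0,0,8.7]]'
python3 -m pendant '[[0,0,-1.5,0,0,0,8.7],[0,0,-4,0,0,0,8.7],[-2,0,-6,0,0,0,8.7],[-4,0,-7,0,0,0,8.7],[-6,0,-8,0,0,0,8.7],[-8,0,-8,0,0,0,8.7],[-10,0,-8,0,0,0,8.7],[-11,0,-8,0,0,0,8.7],[-11,0,-8,0,0,0,8.7],[-11,0,-8,0,0,0,8.7]]'
python3 - <<'E'
from h import *
snap('scene','s10.png');a=snap('top','t10.png')
cv2.imwrite('pics/t10c.png',cv2.resize(a[100:340,130:370],None,fx=2.5,fy=2.5)[:,:,::-1])
E
```

```text
t: 13.4
tool_pos: [0.4729, 0.0584, 0.2428]
ee_rot: [-0.139, 0.687, 0.699, 0.145]
contact_force: [0.1, -0.5, -0.1]
gripper_width: 0.0869
t: 14.23
tool_pos: [0.4745, -0.0738, 0.2734]
ee_rot: [-0.14, 0.687, 0.698, 0.146]
contact_force: [0.3, -0.1, 1.1]
gripper_width: 0.0867
```

View pics/s10.png

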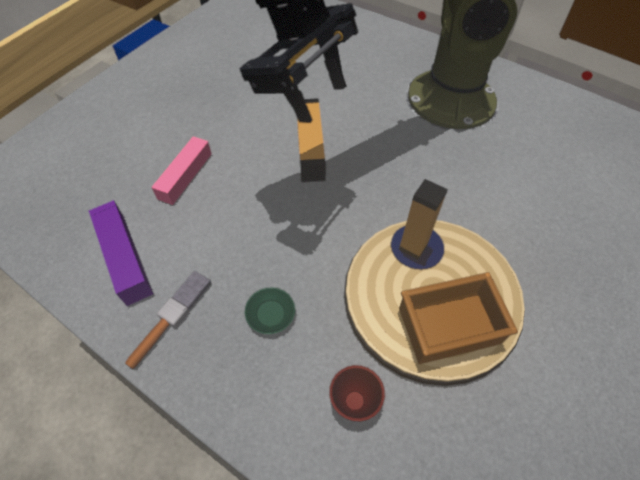

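View pics/t10c.png

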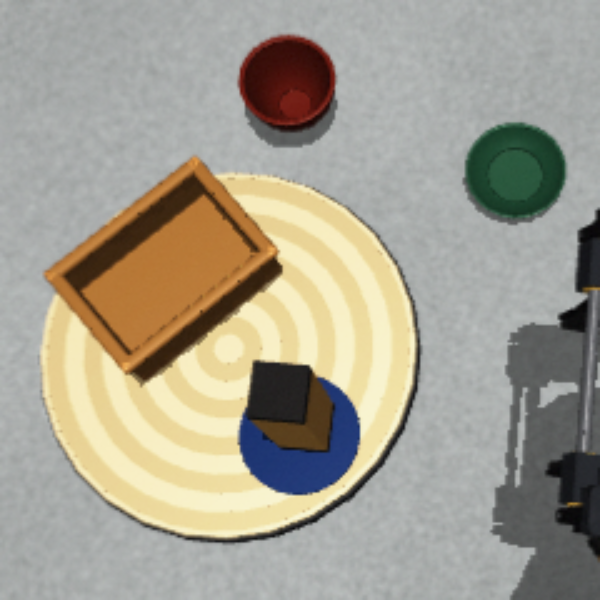

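Run:
```python
from h import *
c=manip.camera_model('top'); a=cv2.imread('pics/t10.png')
print('top ctr',plane(c,242,256.8,.193))
for u,v in [(275,446),(329,451),(333,410)]: print('bottom corner',plane(c,130+u/2.5,100+v/2.5,.033))
b0=cv2.imread('pics/top0.png').astype(int); d=(abs(a.astype(int)-b0).max(2)>60)
print('changed px on pots/saucer', d[105:160,220:270].sum(), d[145:192,312:360].sum(), d[160:240,145:230].sum())
print(manip.state()['contact_force'])
manip.job_done()
```

```text
top ctr [0.47360087 0.12522192 0.193     ]
bottom corner [0.45554711 0.15108363 0.033     ]
bottom corner [0.45613221 0.10642277 0.033     ]
bottom corner [0.49034466 0.10771228 0.033     ]
changed px on pots/saucer 0 0 0
[-0.20994923  0.80281336 -0.31335939]
the job is handed in; nothing more can be done
```

The post now stands upright on the blue pad, heavy end down, with the gripper open and clear of it. The job was handed in at about 14 s.

- **Finding the heavy end:** I took the smaller bamboo post, about 160 x 40 mm. I gripped it by the middle at 8 N and lifted it about 15 cm. It sagged to about 67° with its -y end down, so that end is the heavy one.
- **Standing it up:** In sagging, the post slid a little in the pads. Instead of laying it down to regrip, I gripped it at 40 N and tilted the tool until the post was plumb. I then lowered it to about 20 N of contact on the pad, eased the grip and let go.
- **Last checks:**
  - The top of the post is at about (0.474, 0.125) and its base at about (0.473, 0.129). It is plumb to within a few degrees and within about 7 mm of the pad centre (0.468, 0.1335), so the whole base is on the pad.
  - The top view shows no change at the pots or the saucer.
  - The wrist force is about zero.
- **Disagreements:**
  - In the scene view the post's length came out 5–10% short of 160 mm, and its tilt estimates differed by up to 5°. I relied on it settling flat on the pad.
  - The wrist moment readings were too noisy to show which end was heavy, so that rests on the two camera views, which agreed.

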